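Put the jar mill into third gear

TASK

The roller mill on the desk is shifted with a gear lever in an H-shaped gate; the lever stands somewhere in the left-hand lane. Without gripping the lever, push it gently with the fingertips: to the neutral cross-channel, across to the right-hand lane, and then straight forward, away from the robot, fully home into third (the far end of the right lane), never letting it slip back into fourth (the near end of the right lane). Leave it standing there and do not disturb the bottle, jar, weight and loupe around the mill.

Things in the scene. Friction and masses are not known exactly. Their poses are not given: they have to be found in the camera images.
- mill: Fixed grey jar mill, 150 mm deep, 290 mm wide. Origin on the desk under the lever's pivot, at the centre of the selector housing (150 x 150 mm, top at 92 mm). x forward (away from the robot at yaw 0; yaw within 0.3 rad), y left, z up. On the right (y -75 to -215 mm) a roller bed with a small jar fixed on it, top at 89 mm.
- gate (a point): Centre of the H-shaped gate, on the light metal top plate 92 mm above the mill's origin, same axes as the mill. Left lane at y +18 mm, right lane at y -18 mm, each 58 mm long along x, joined by the neutral channel, 18 mm wide along y at x 0. Metal tongues 20 mm wide, rounded, part the lanes before and behind it. First = far left, second = near left, third = far right, fourth = near right.
- knob (a point): Centre of the black pear-shaped gear knob, 36 mm across at this height, from 23 mm below to 21 mm above this point; below it a collar 18 mm and the stem 10 mm in diameter. With a = gear_across, b = gear_along it lies in the mill's frame at x = 145 sin b, y = -145 sin a cos b, z = 20 + 145 cos a cos b mm. It stays where it is left (dry friction); about 2 to 4 N push it.
- gear_knob: The lever (knob, collar and stem in one); origin at its pivot, 20 mm above the mill's origin, z along the stem. It cannot be lifted. Push it, do not grip it: the fingers may press on it with at most 35 N in all.
- gear_across (a joint): Sideways tilt of the lever, rad: positive to the right (mill's -y), limits -0.28 and +0.28. About -0.21 to -0.28 in the left lane, +0.21 to +0.28 in the right lane; in between, gear_along must be within about 0.06 of 0 (the rounded tongues guide the lever in from about 0.1). Starts between -0.27 and -0.23.
- gear_along (a joint): Forward tilt of the lever, rad: positive forward (mill's +x), 0 in neutral, hard stops at -0.30 and +0.30. Third gear is fully home at +0.30 with the lever in the right lane. Starts anywhere from -0.27 to +0.27.
- dropper_bottle: Loose amber dropper bottle with rubber bulb, 33 mm wide, 100 mm tall, left of the mill; origin at the centre of its underside. Leave it.
- pigment_jar1: Loose small glass jar with black lid, 36 mm wide, 48 mm tall, in front of the mill's left corner; origin at the centre of its underside. Leave it.
- brass_weight0: Loose brass weight, 22 mm wide, 26 mm tall, in front of the mill; origin at the centre of its underside. Leave it.
- loupe: Loose black stand loupe, 37 mm wide, 29 mm tall, behind the mill; origin at the centre of its underside. Leave it.
Things that resemble listed ones, but are neither listed nor needed, are in the scene too. Of the things that look like the dropper_bottle, take the one that is nearest to the robot's base at the start.

How it is judged:
By the outcome, as a careful person would: the job done as asked, in the order asked, and still so for the second after the job is handed in, with the robot touching nothing.
It also fails if it takes over 51 s, if anything falls off the work surface, if the arm or the gripper's body presses on something with over 40 N, if the wrist force passes 120 N, or if a joint passes its speed limit or range.

ROBOT

A 7-joint arm with a two-finger parallel gripper is mounted at the origin on a cart in front of the work surface, level with it; the furniture and walls round the work are solid. World frame = base frame: x ahead of the robot, y to its left, z up, the work surface at z = 0. Lengths are in m, angles in rad, forces in N, time in s.
With the tool pointing down it reaches from about 0.4 to 0.875 m from the base axis. Payload 19.3 kg.
Tool frame: the origin (TCP) lies midway between the tips of the shut fingers; the grasp point (between the pads) lies grip_point_offset behind it (grip_point_offset is the distance from the TCP to the grasp point, in m); z points along the fingers, y is the direction in which the jaws open and shut (so a half turn about z gives the same grasp; the last joint's range is limited). The gripper opens to 85 mm and grips with 20 to 120 N. Pads are 22 mm wide; open, the fingers measure 114 mm over their backs; the gripper's body (76 mm by 85 mm) begins 54 mm behind the grasp point. The pads swing forward as they close: fully open they stand 13 mm farther back than shut.
Start: joints at [1.259, 0.521, -0.036, 1.599, 0.021, 1.021, -0.113], TCP at [0.15, -0.607, 0.231] pointing down, gripper open.
Joint ranges: [-2.91, 2.91], [-0.3, 2.13], [-1.5, 1.42], [0.17, 2.43], [-1.26, 4.41], [0.16, 1.93], [-2.52, 2.52]. Speed limits (rad/s): [1.89, 1.89, 2.39, 2.39, 3.01, 3.01, 3.01].

INTERFACE

Orientations are given as a rotation vector (axis times angle).
In Python, from plant import * gives the robot as it stands.
- The arm moves only by the shell command python3 -m handwheel 'ROWS'. ROWS is JSON, one flat list of numbers, 7 for each row, row after row: the shift along the tool's x, y, z in mm, then the turn, a rotation vector about the tool's x, y, z in rad, then the opening, from -1 (shut) to 1 (fully open). A call has 1 to 10 rows; each row is the pose to reach, as a shift and turn from the pose commanded when the call began, along the tool's axes at that moment; what a row does not reach only later rows make up. A row lasts 1/8 s, in which the tool goes at most 62.5 mm and 10.7 degrees, less where a joint would pass 70% of its speed; a pose out of reach is approached as far as the arm can. A call with a gripper value outside its range is refused whole. The fingers move at their own pace and stop on an object; the grip force is fixed at half the most. Time passes only in rows, so rows that repeat a pose let the fingers close. It gives the time, the measured TCP pose, the force and the opening at its end, in the units of the state.
- observe(): the state, without advancing time (a new reading comes with each control period).
- snapshot(name): name is "side" or "top"; returns a dict with "pixels" (384x512x3 uint8, blue, green, red), "range_z" (384x512 float32, m along the optical axis (not along the pixel's ray), 0 where there is no reading), "fx", "fy", "cx", "cy" (pixels), "rvec" (rotation vector, rad) and "tvec" (3), from world to camera coordinates, as OpenCV has them. Camera axes: x right, y down, z forward; pixel columns grow to the right and rows downward; lengths in m; the calibration is good to about 2 mm. A picture is of the moment at which its call begins.
- hand_in(): hands the job in, once; it reports no verdict.
The state is a dict: "time": time; "joints": joint angles; "qvel": joint speeds; "joint_efforts": joint torques, N m; "tcp_pos": TCP position; "tcp_rot": TCP orientation; "force": force on the tool from outside, world axes, zero at the start; "torque": the same for the moment, N m; "width": finger opening in m.
Only numpy, scipy, OpenCV 4.12 (cv2) and the standard library are available. Lean on these libraries where they do the work, as an engineer would, in place of code of your own. Each camera call takes 0.05 s, during which the arm holds its last target.

## Working session

There is one attempt and no reset: what is moved stays moved. The work goes in short steps, Python scripts to look and compute and a shell command to move; the robot and the scene stay as the last step left them, time stands still between calls to the robot, and variables do not carry over. Pictures are saved under pics/ and viewed, and the job is handed in when it is done.

```bash
ls; mkdir -p pics
cat > h.py <<'E'
from plant import *
import numpy as np, cv2
def load(n):
    d=np.load(f'{n}.npz'); return {k:d[k] for k in d.files}
def shot(n,f):
    s=snapshot(n); np.savez(f+'.npz',**{k:np.array(v) for k,v in s.items()}); cv2.imwrite(f'pics/{f}.png',s['pixels']); return s
def cam(s):
    R=cv2.Rodrigues(np.array(s['rvec'],float))[0]; t=np.array(s['tvec'],float).ravel(); return R,t
def pt(s,u,v,z=None):
    R,t=cam(s); r=np.array([(u-s['cx'])/s['fx'],(v-s['cy'])/s['fy'],1.0])
    o=-R.T@t; d=R.T@r
    if z is None: return o+d*float(s['range_z'][int(round(v)),int(round(u))])
    return o+d*(z-o[2])/d[2]
def cloud(s):
    R,t=cam(s); v,u=np.mgrid[0:384,0:512]; Z=s['range_z']
    p=np.stack([(u-s['cx'])/s['fx']*Z,(v-s['cy'])/s['fy']*Z,Z],-1); return (p-t)@R
def proj(s,p):
    R,t=cam(s); c=R@np.array(p)+t; return s['fx']*c[0]/c[2]+s['cx'],s['fy']*c[1]/c[2]+s['cy']
E
python3 - <<'E'
from h import *
o=observe(); print(o)
for n in('side','top'):
    s=shot(n,n+'0'); R,t=cam(s); print(n,-R.T@t,R[2])
E
```

```text
pics
{'time': 0.0, 'joints': array([ 1.25878914,  0.52202935, -0.0363438 ,  1.59996866,  0.021186  ,
        1.02111877, -0.11277038]), 'qvel': array([-0.00015386, -0.00165223, -0.00149135,  0.00078957, -0.00065617,
        0.00078158,  0.0011819 ]), 'joint_efforts': array([ 1.16408024e-03, -9.27090740e+01,  1.98064193e+00, -3.69937956e+01,
        1.80589012e-02,  8.12439364e-03,  1.60241092e-05]), 'tcp_pos': array([ 0.14956049, -0.60650415,  0.23073008]), 'tcp_rot': array([-3.11754003e+00, -3.78810046e-01,  3.10910428e-04]), 'force': array([ 0.02255938, -0.19416501,  0.19518512]), 'torque': array([-0.01259874, -0.01169425,  0.03132686]), 'width': 0.08537907386504613}
side [ 0.54442795 -0.72839626  0.54007039] [ 0.0016782   0.86811727 -0.4963563 ]
top [0.46072068 0.04074809 0.95693387] [ 0.11803857 -0.00560846 -0.99299317]
```

View pics/side0.png

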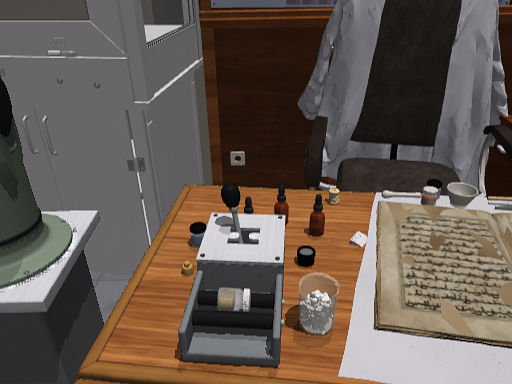

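View pics/top0.png

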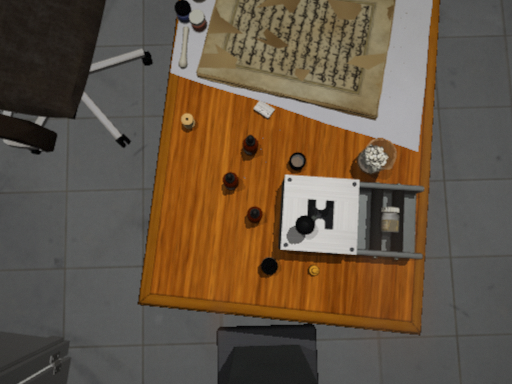

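Run:
```python
from h import *
s=load('top0'); P=cloud(s); im=s['pixels']
top=(abs(P[...,2]-0.092)<0.006)&(im.min(-1)>120)
top[:, :270]=0; top[:,365:]=0;top[:165]=0;top[265:]=0
m=cv2.morphologyEx(top.astype(np.uint8),cv2.MORPH_CLOSE,np.ones((25,25)))
c=max(cv2.findContours(m,0,1)[0],key=cv2.contourArea)
pts=np.array([pt(s,u,v,.092)[:2] for u,v in c[:,0]],np.float32)
r=cv2.minAreaRect(pts); print('plate',r, 'z med',np.median(P[...,2][top]))
k=(P[...,2]>0.125)&(np.arange(512)[None]>260)&(np.arange(512)[None]<365)
print('knob px',k.sum()); q=P[k]; print(q.min(0),q.max(0),q.mean(0))
vv,uu=np.where(k); print('knob px range',uu.min(),uu.max(),vv.min(),vv.max())
g=(im.max(-1)<60); g[:195]=0;g[:, :305]=0;g[235:]=0;g[:,340:]=0
s2=load('side0');P2=cloud(s2);k2=(P2[...,2]>0.11)&(P2[...,0]<.75)&(P2[...,0]>.4)&(P2[...,1]>-.2)&(P2[...,1]<.2); q=P2[k2]
print(k2.sum(),q.min(0),q.max(0),q.mean(0))
# blobs of dark objects (top) 
for n,u,v in [('bottleA',255,215),('B',231,180),('C',250,146),('jar',269,266),('weight',314,270),('loupe',297,161),('beaker',375,158)]:
    print(n,pt(s,u,v).round(3))
cv2.imwrite('pics/c0.png',cv2.resize(im[140:290,220:430],None,fx=3.7,fy=3.7,interpolation=2))
cv2.imwrite('pics/c1.png',cv2.resize(s2['pixels'][170:290,170:330],None,fx=4.7,fy=4.7,interpolation=2))
```

```text
plate ((0.5199547410011292, -0.09554319083690643), (0.14946958422660828, 0.1493399441242218), 84.3799057006836) z med 0.09275701636324893
knob px 443
[ 0.46072068 -0.0711741   0.15881406] [0.51236619 0.04074809 0.95693387] [ 0.48363153 -0.0216239   0.43904333]
knob px range 261 364 3 374
466 [ 0.48173406 -0.07659946  0.11001277] [ 0.51524826 -0.04758243  0.18060554] [ 0.50058691 -0.06819314  0.15563387]
bottleA [0.521 0.033 0.098]
B [0.596 0.08  0.077]
C [0.668 0.039 0.066]
jar [0.419 0.007 0.049]
weight [ 0.407 -0.088  0.027]
loupe [ 0.641 -0.062  0.026]
beaker [ 0.635 -0.221  0.064]
```

View pics/c0.png

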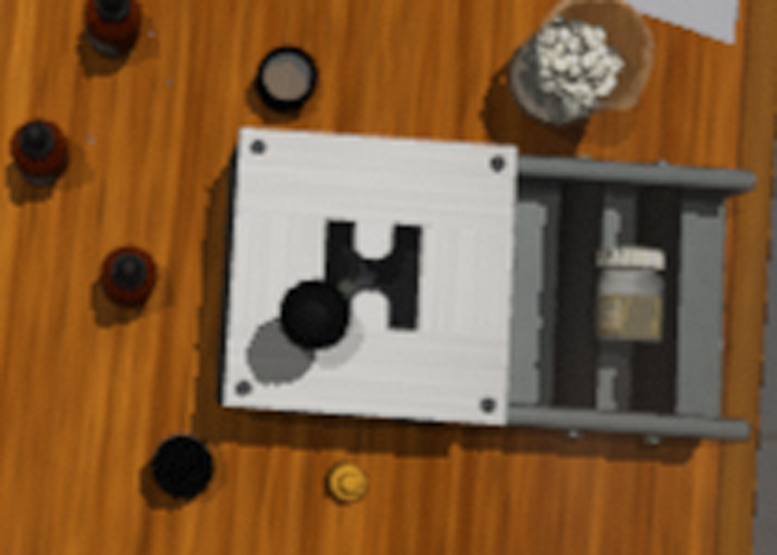

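View pics/c1.png

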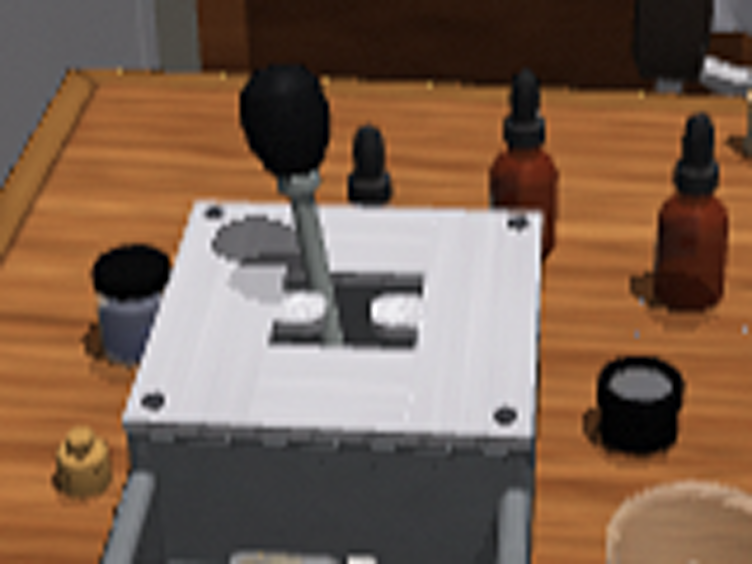

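```bash
cat >> h.py <<'E'
O=np.array([0.520,-0.0955]); YAW=-0.098
c_,s_=np.cos(YAW),np.sin(YAW); RM=np.array([[c_,-s_],[s_,c_]])
def toM(p): p=np.array(p); return np.r_[RM.T@(p[:2]-O),p[2:]]
def toW(p): p=np.array(p); return np.r_[RM@p[:2]+O,p[2:]]
def knob(s):
    P=cloud(s); k=(P[...,2]>0.135)&(P[...,2]<0.2)&(np.hypot(P[...,0]-O[0],P[...,1]-O[1])<0.09)&(s['pixels'].max(-1)<60)
    n,l,st,ce=cv2.connectedComponentsWithStats(k.astype(np.uint8)); i=1+np.argmax(st[1:,4]); 
    c=max(cv2.findContours((l==i).astype(np.uint8),0,1)[0],key=cv2.contourArea)
    (u,v),r=cv2.minEnclosingCircle(c); z=.158
    for _ in range(4):
        m=toM(pt(s,u,v,z)); b=np.arcsin(m[0]/.145); a=np.arcsin(-m[1]/.145/np.cos(b)); z=.02+.145*np.cos(a)*np.cos(b)
    return dict(px=(u,v,r,st[i]),mill=m,a=a,b=b,zmax=P[l==i][:,2].max())
E
python3 - <<'E'
from h import *
from scipy.spatial.transform import Rotation as Ro
s=load('top0'); k=knob(s); print(k); print('world',toW(k['mill']))
s2=load('side0'); k2=knob(s2); print(k2)
for n,p in [('gateC',(0,0,.092)),('right far',(.029,-.018,.092)),('left near',(-.029,.018,.092)),('c1',(.075,.075,.092)),('c2',(-.075,-.075,.092)),('jar top',(0,-.145,.089))]:
    print(n,np.round(proj(s,toW(p)),1),np.round(proj(s2,toW(p)),1))
o=observe(); print(Ro.from_rotvec(o['tcp_rot']).as_matrix().round(3))
E
```

```text
{'px': (304.131591796875, 224.86842346191406, 9.40517520904541, array([295, 216,  19,  19, 275], dtype=int32)), 'mill': array([-0.02745967,  0.03719475,  0.15743182]), 'a': np.float64(-0.2643095085909408), 'b': np.float64(-0.19052768043801407), 'zmax': np.float64(0.1821527007282111)}
world [ 0.49631134 -0.05579698  0.15743182]
{'px': (230.12127685546875, 195.7127685546875, 12.33839225769043, array([221, 184,  19,  25, 366], dtype=int32)), 'mill': array([-0.02422886,  0.02979037,  0.15973759]), 'a': np.float64(-0.20991882797443187), 'b': np.float64(-0.16788308460355728), 'zmax': np.float64(0.1806055431553552)}
gateC [319.6 213.9] [242.5 235.6]
right far [329.4 200.1] [257.2 241.9]
left near [309.8 227.9] [228.4 229.5]
c1 [284.3 174.2] [283.9 215.2]
c2 [355.8 254.5] [194.2 259.3]
jar top [392.1 219. ] [232. 291.]
[[ 0.971  0.24  -0.   ]
 [ 0.24  -0.971  0.001]
 [-0.    -0.001 -1.   ]]
```

```bash
cat >> h.py <<'E'
from scipy.spatial.transform import Rotation as Ro
def rel(mp):  # shift in tool axes mm from measured pose to mill-frame point, and turn to mill alignment
    o=observe(); R=Ro.from_rotvec(o['tcp_rot']); d=R.inv().apply(toW(mp)-o['tcp_pos'])*1000
    cz,sz=np.cos(YAW),np.sin(YAW); G=np.array([[cz,sz,0],[sz,-cz,0],[0,0,-1.]])
    return d.round(1),(R.inv()*Ro.from_matrix(G)).as_rotvec().round(4)
def st():
    o=observe(); print('t',o['time'],'mill tcp',(toM(o['tcp_pos'])*1000).round(1),'F',o['force'].round(1),'w',round(o['width'],4))
E
python3 - <<'E'
from h import *
print(toW((-.09,.036,.23)),rel((-.09,.036,.23))); print(globals().get('grip_point_offset'))
E
```

```text
[ 0.43395419 -0.05086684  0.23      ] (array([ 409.2, -471.4,    1.2]), array([-1.000e-03,  3.000e-04,  3.399e-01]))
0.0187
```

```bash
python3 -m handwheel '[30,-35,0,0,0,0,-1, 65,-75,0,0,0,0,-1, 100,-115,0,0,0,0,-1, 135,-155,0,0,0,0,-1, 170,-195,0,0,0,0,-1, 205,-235,0,0,0,0,-1, 240,-275,0,0,0,0,-1, 275,-315,0,0,0,0,-1, 300,-345,0,0,0,0,-1, 300,-345,0,0,0,0,-1]'; python3 -c "
from h import *
st();print(rel((-.09,.036,.23)))"
```

```text
time: 1.35
tcp_pos: [0.3593, -0.1978, 0.2313]
tcp_rot: [-3.117, -0.385, -0.0]
force: [-0.6, -1.4, 1.1]
width: 0.0002
t 1.35 mill tcp [-149.9 -117.6  231.3] F [-0.6 -1.4  1.1] w 0.0002
(array([ 108.2, -124.4,    1.4]), array([-4.00e-04, -3.00e-04,  3.44e-01]))
```

```bash
python3 -m handwheel '[27,-31,0,0,0,0.08,-1, 54,-62,0,0,0,0.17,-1, 81,-93,0,0,0,0.26,-1, 108,-124,1,0,0,0.342,-1, 108,-124,1,0,0,0.342,-1, 108,-124,1,0,0,0.342,-1]'; python3 -c "
from h import *
st();print(rel((-.075,.036,.148)))
for n in('top','side'): shot(n,n+'1')"
```

```text
time: 2.1
tcp_pos: [0.4331, -0.0547, 0.2301]
tcp_rot: [3.137, -0.158, -0.001]
force: [-0.1, -0.3, 0.1]
width: -0.0002
t 2.1 mill tcp [-90.5  32.1 230.1] F [-0.1 -0.3  0.1] w -0.0002
(array([15.5, -3.9, 82. ]), array([ 0.0004,  0.0007, -0.0024]))
```

View pics/side1.png

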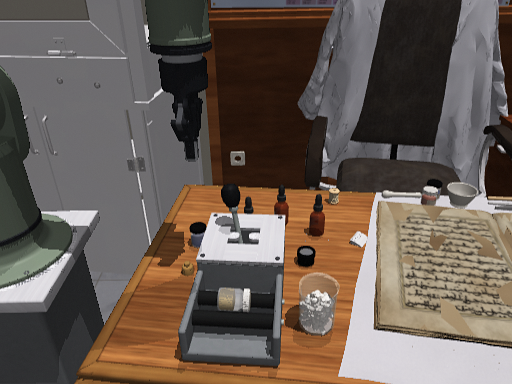

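View pics/top1.png

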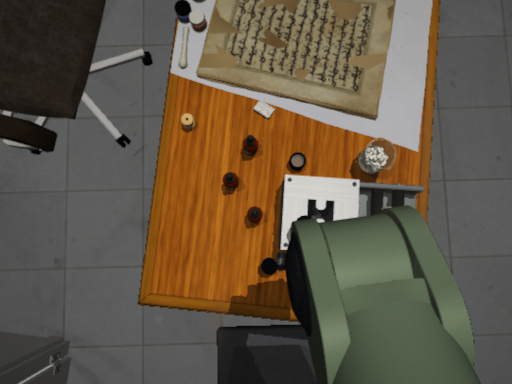

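```bash
python3 -m handwheel '[3,-2,15,0,0,0,-1, 6,-4,35,0,0,0,-1, 10,-4,60,0,0,0,-1, 10,-4,80,0,0,0,-1, 10,-4,80,0,0,0,-1]'; python3 -c "
from h import *
st()
s=shot('side','side2')
cv2.imwrite('pics/c2.png',cv2.resize(s['pixels'][110:260,150:330],None,fx=4,fy=4,interpolation=2))"
```

```text
time: 2.82
tcp_pos: [0.4428, -0.051, 0.1487]
tcp_rot: [-3.137, 0.158, 0.005]
force: [0.7, -0.2, -0.6]
width: 0.0
t 2.825 mill tcp [-81.2  36.8 148.7] F [ 0.7 -0.2 -0.6] w 0.0
```

View pics/c2.png

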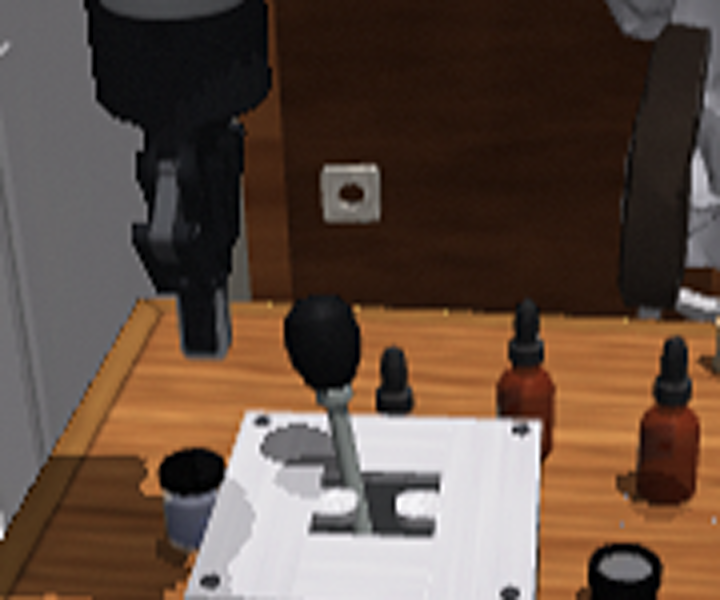

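```bash
python3 -m handwheel '[8,0,0,0,0,0,-1, 15,0,0,0,0,0,-1, 20,0,0,0,0,0,-1, 24,0,0,0,0,0,-1, 28,0,0,0,0,0,-1, 32,0,0,0,0,0,-1, 36,0,0,0,0,0,-1, 40,0,0,0,0,0,-1, 43,0,0,0,0,0,-1, 43,0,0,0,0,0,-1]'
cat >> h.py <<'E'
def look(n):
    st(); s=shot('side',n)
    for m,p in (('fwd',0),):
        pass
    cv2.imwrite(f'pics/c_{n}.png',cv2.resize(s['pixels'][110:260,170:310],None,fx=4,fy=4,interpolation=2))
    k=knob(s); print('knob px',np.round(k['px'][:3],1),k['px'][3])
    for (a,b) in ((-.25,0),(.25,0),(.25,.3)):
        mp=(.145*np.sin(b),-.145*np.sin(a)*np.cos(b),.02+.145*np.cos(a)*np.cos(b)); print(a,b,np.round(proj(s,toW(mp)),1))
E
python3 -c "
from h import *
look('s3')"
```

```text
time: 4.12
tcp_pos: [0.4868, -0.0551, 0.1503]
tcp_rot: [-3.138, 0.157, -0.0]
force: [-1.8, 0.6, 0.4]
width: -0.0001
t 4.125 mill tcp [-37.   36.9 150.3] F [-1.8  0.6  0.4] w -0.0001
knob px [236.2 190.1  17.3] [228 174  21  34 405]
-0.25 0 [243.5 194.1]
0.25 0 [238.8 214.9]
0.25 0.3 [264.  218.3]
```

View pics/c_s3.png

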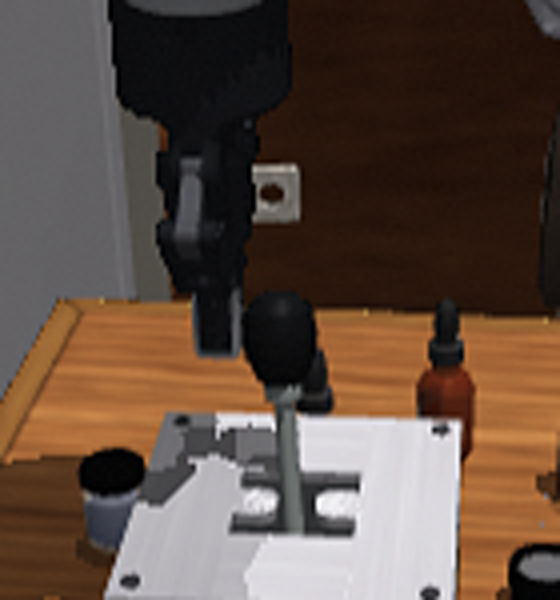

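```bash
python3 -m handwheel '[2,0,0,0,0,0,-1, 4,0,0,0,0,0,-1, 6,0,0,0,0,0,-1, 7,0,0,0,0,0,-1, 7,0,0,0,0,0,-1]'; 
python3 -c "
from h import *
look('s4')"
```

```text
time: 4.8
tcp_pos: [0.4937, -0.0558, 0.1503]
tcp_rot: [-3.138, 0.157, -0.0]
force: [-2.0, 0.7, 0.9]
width: 0.0002
t 4.8 mill tcp [-30.1  36.9 150.3] F [-2.   0.7  0.9] w 0.0002
knob px [243.  195.2  12.8] [234 183  19  25 377]
-0.25 0 [243.5 194.1]
0.25 0 [238.8 214.9]
0.25 0.3 [264.  218.3]
```

View pics/c_s4.png

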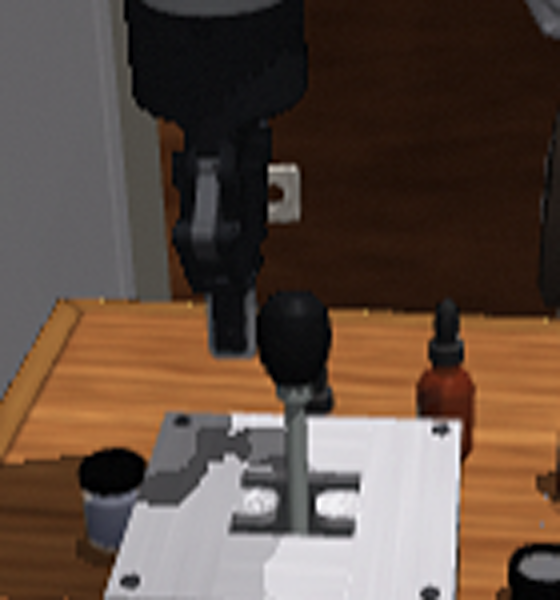

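```bash
python3 -m handwheel '[-12,0,0,0,0,0,-1, -32,0,0,0,0,0,-1, -35,-20,2,0,0,0,-1, -35,-45,5,0,0,0,-1, -30,-58,8,0,0,0,-1, -10,-60,8,0,0,0,-1, 15,-60,8,0,0,0,-1, 29,-60,8,0,0,0,-1, 29,-60,8,0,0,0,-1, 29,-60,8,0,0,0,-1]'; 
python3 -c "
from h import *
look('s5')"
```

```text
time: 6.1
tcp_pos: [0.5276, 0.0009, 0.1422]
tcp_rot: [3.137, -0.157, -0.001]
force: [0.5, -0.3, -0.4]
width: 0.0001
t 6.1 mill tcp [ -1.8  96.7 142.2] F [ 0.5 -0.3 -0.4] w 0.0001
knob px [245.  186.5  22.3] [234 165  19  44 516]
-0.25 0 [243.5 194.1]
0.25 0 [238.8 214.9]
0.25 0.3 [264.  218.3]h.py:29: RuntimeWarning: invalid value encountered in arcsin
  m=toM(pt(s,u,v,z)); b=np.arcsin(m[0]/.145); a=np.arcsin(-m[1]/.145/np.cos(b)); z=.02+.145*np.cos(a)*np.cos(b)
```

View pics/c_s5.png

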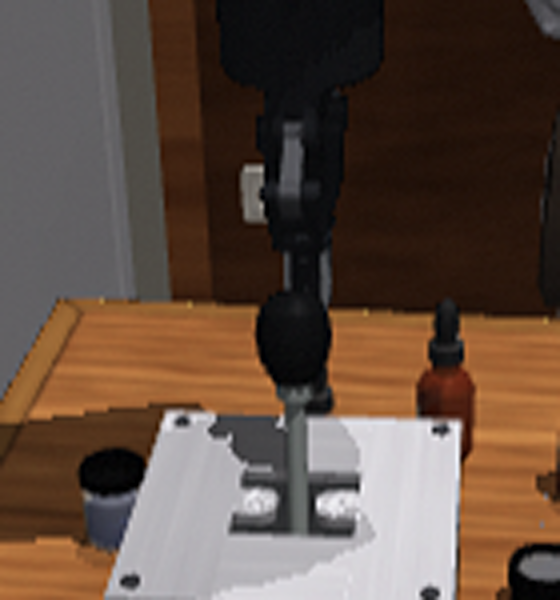

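```bash
python3 -m handwheel '[1,12,0,0,0,0,-1, 1,22,0,0,0,0,-1, 1,27,0,0,0,0,-1, 1,32,0,0,0,0,-1, 1,38,0,0,0,0,-1, 1,44,0,0,0,0,-1, 1,50,0,0,0,0,-1, 1,56,0,0,0,0,-1, 1,60,0,0,0,0,-1, 1,60,0,0,0,0,-1]'; 
python3 -c "
from h import *
look('s6')"
```

```text
time: 7.4
tcp_pos: [0.5233, -0.0592, 0.1423]
tcp_rot: [3.137, -0.158, -0.0]
force: [-0.2, 1.7, 0.3]
width: 0.0002
t 7.4 mill tcp [ -0.2  36.4 142.3] F [-0.2  1.7  0.3] w 0.0002
knob px [246.5 197.   20.3] [231 177  21  41 495]
-0.25 0 [243.5 194.1]
0.25 0 [238.8 214.9]
0.25 0.3 [264.  218.3]
```

View pics/c_s6.png

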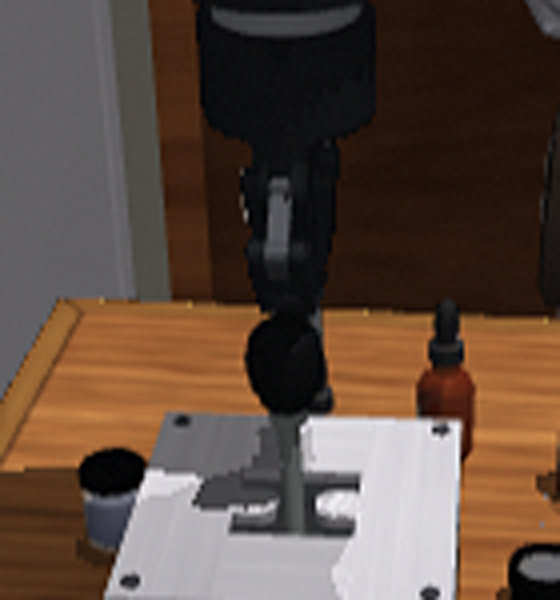

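```bash
python3 -m handwheel '[0,6,0,0,0,0,-1, 0,12,0,0,0,0,-1, 0,18,0,0,0,0,-1, 0,24,0,0,0,0,-1, 0,28,0,0,0,0,-1, 0,28,0,0,0,0,-1]'; 
python3 -c "
from h import *
look('s7')"
```

```text
time: 8.2
tcp_pos: [0.5206, -0.0871, 0.1423]
tcp_rot: [3.137, -0.158, -0.0]
force: [0.6, 0.7, 0.6]
width: 0.0
t 8.2 mill tcp [ -0.3   8.4 142.3] F [0.6 0.7 0.6] w 0.0
knob px [243.5 204.5  20.3] [229 185  21  40 499]
-0.25 0 [243.5 194.1]
0.25 0 [238.8 214.9]
0.25 0.3 [264.  218.3]
```

View pics/c_s7.png

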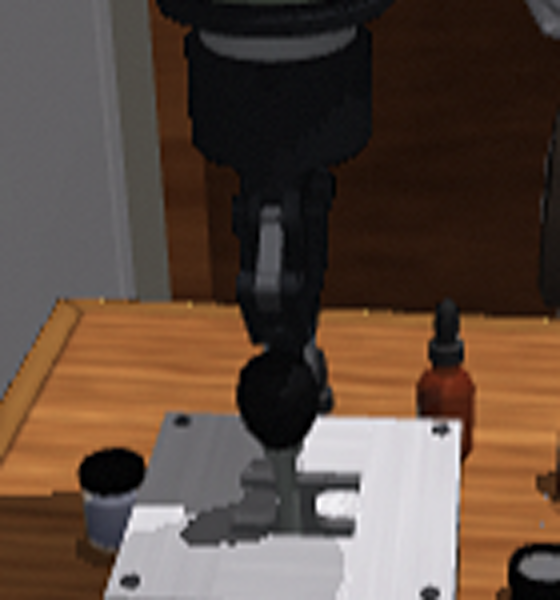

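```bash
python3 -m handwheel '[0,5,0,0,0,0,-1, 0,10,0,0,0,0,-1, 0,14,0,0,0,0,-1, 0,16,0,0,0,0,-1, 0,16,0,0,0,0,-1]'; 
python3 -c "
from h import *
look('s8')
for n in ('side0','s4','s7','s8'):
    s=load(n);P=cloud(s);k=(P[...,2]>0.145)&(P[...,2]<.17)&(np.hypot(P[...,0]-O[0],P[...,1]-O[1])<0.06)&(s['pixels'].max(-1)<60)
    q=P[k]; m=(q[:,:2]-O)@RM; print(n,'knob rightmost y',np.percentile(m[:,1],[1,5]).round(4), 'x at those',m[m[:,1]<np.percentile(m[:,1],10),0].mean().round(4))"
```

```text
time: 8.88
tcp_pos: [0.519, -0.1027, 0.1423]
tcp_rot: [3.138, -0.158, -0.0]
force: [0.6, 1.2, -1.2]
width: -0.0002
t 8.875 mill tcp [ -0.3  -7.3 142.3] F [ 0.6  1.2 -1.2] w -0.0002
knob px [242.5 209.   20.5] [228 189  21  41 515]
-0.25 0 [243.5 194.1]
0.25 0 [238.8 214.9]
0.25 0.3 [264.  218.3]
side0 knob rightmost y [0.0178 0.0187] x at those -0.0239
s4 knob rightmost y [0.0181 0.0192] x at those 0.0
s7 knob rightmost y [-0.0412 -0.0407] x at those -0.0005
s8 knob rightmost y [-0.0581 -0.0573] x at those -0.0007
```

View pics/c_s8.png

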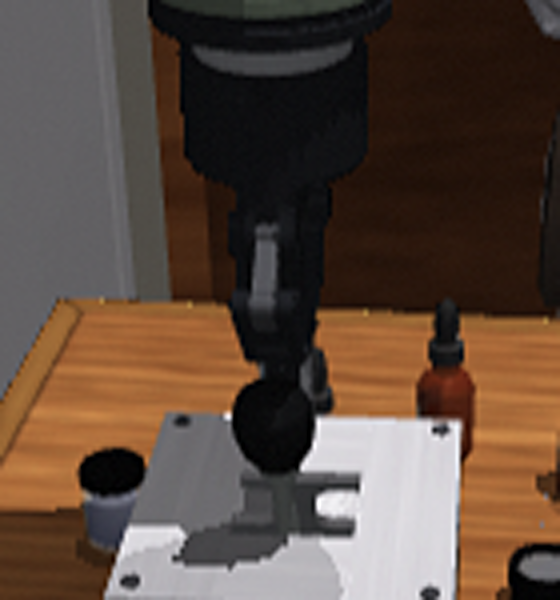

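```bash
python3 -m handwheel '[0,-12,0,0,0,0,-1, 0,-28,0,0,0,0,-1, -15,-30,0,0,0,0,-1, -40,-30,0,0,0,0,-1, -62,-28,0,0,0,0,-1, -68,-5,0,0,0,0,-1, -68,18,0,0,0,0,-1, -68,29,0,0,0,0,-1, -68,29,0,0,0,0,-1, -68,29,0,0,0,0,-1]'; 
python3 -c "
from h import *
look('s9')
for n in ('s8','s9'):
    s=load(n);P=cloud(s);k=(P[...,2]>0.145)&(P[...,2]<.17)&(np.hypot(P[...,0]-O[0],P[...,1]-O[1])<0.065)&(s['pixels'].max(-1)<60)
    q=P[k]; m=(q[:,:2]-O)@RM; print(n,'knob rightmost y',np.percentile(m[:,1],[1,5]).round(4), 'x at those',m[m[:,1]<np.percentile(m[:,1],10),0].mean().round(4))"
```

```text
time: 10.18
tcp_pos: [0.4487, -0.1236, 0.1423]
tcp_rot: [-3.137, 0.156, -0.0]
force: [0.2, 0.1, 0.8]
width: -0.0
t 10.175 mill tcp [-68.2 -34.9 142.3] F [0.2 0.1 0.8] w -0.0
knob px [238.  216.8  12.4] [228 205  21  25 391]
-0.25 0 [243.5 194.1]
0.25 0 [238.8 214.9]
0.25 0.3 [264.  218.3]
s8 knob rightmost y [-0.0581 -0.0573] x at those -0.0007
s9 knob rightmost y [-0.0587 -0.0576] x at those -0.0013
```

View pics/c_s9.png

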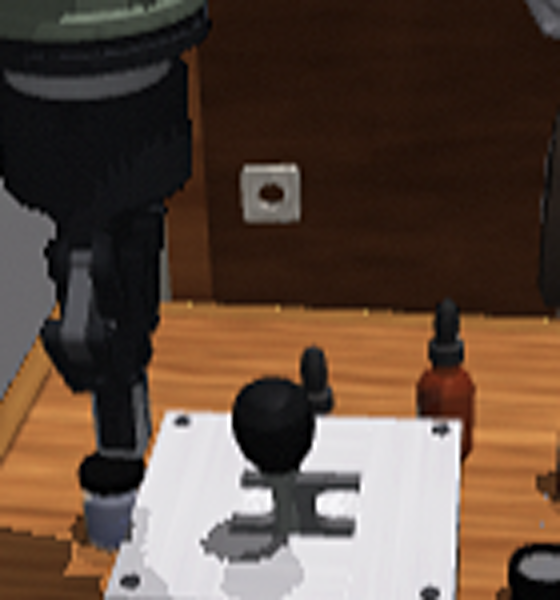

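```bash
python3 -m handwheel '[10,3,0,0,0,0,-1, 22,3,0,0,0,0,-1, 32,3,0,0,0,0,-1, 38,3,0,0,0,0,-1, 43,3,0,0,0,0,-1, 49,3,0,0,0,0,-1, 55,3,0,0,0,0,-1, 61,3,0,0,0,0,-1, 67,3,0,0,0,0,-1, 72,3,0,0,0,0,-1]'; 
python3 -c "
from h import *
look('s10')"
```

```text
time: 11.48
tcp_pos: [0.52, -0.1347, 0.1421]
tcp_rot: [-3.138, 0.157, 0.001]
force: [-2.4, 1.0, -2.2]
width: 0.0003
t 11.475 mill tcp [  3.8 -39.1 142.1] F [-2.4  1.  -2.2] w 0.0003
knob px [249.  214.5  18.8] [231 199  37  32 606]
-0.25 0 [243.5 194.1]
0.25 0 [238.8 214.9]
0.25 0.3 [264.  218.3]
```

View pics/c_s10.png

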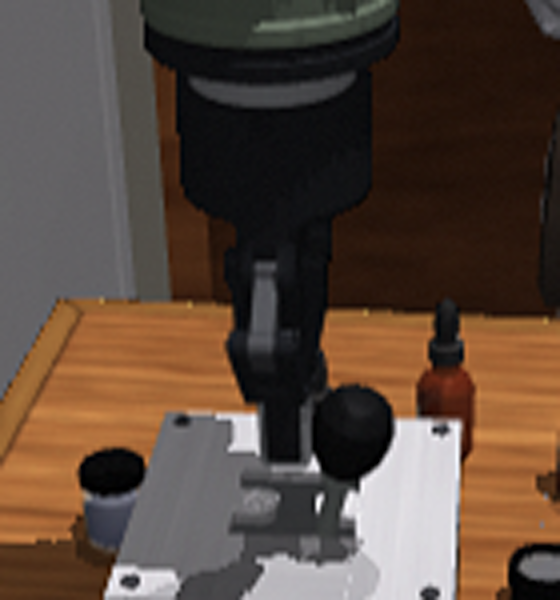

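Moving forward in the right lane; now small steps until the force shows the stop.

```bash
python3 -m handwheel '[2,0,0,0,0,0,-1, 4,0,0,0,0,0,-1, 6,0,0,0,0,0,-1, 7,0,0,0,0,0,-1, 7,0,0,0,0,0,-1]'; python3 -c "
from h import *
look('s11')"; python3 -m handwheel '[1,0,0,0,0,0,-1,2,0,0,0,0,0,-1,2,0,0,0,0,0,-1]'
```

```text
time: 12.15
tcp_pos: [0.5268, -0.1355, 0.1423]
tcp_rot: [-3.138, 0.157, -0.0]
force: [-1.8, 0.4, -1.1]
width: -0.0001
t 12.15 mill tcp [ 10.7 -39.2 142.3] F [-1.8  0.4 -1.1] w -0.0001
knob px [261.8 218.9  12.1] [252 207  21  24 391]
-0.25 0 [243.5 194.1]
0.25 0 [238.8 214.9]
0.25 0.3 [264.  218.3]
time: 12.58
tcp_pos: [0.5288, -0.1358, 0.1423]
tcp_rot: [-3.138, 0.157, -0.0]
force: [-2.3, 0.7, -0.2]
width: 0.0002
```

View pics/c_s11.png

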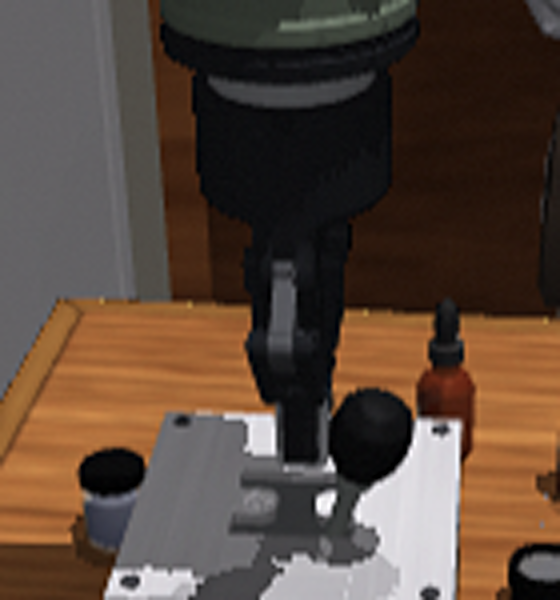

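```bash
for i in 1 2; do :; done; python3 -m handwheel '[1,0,0,0,0,0,-1,1,0,0,0,0,0,-1]'|grep -E "tcp_pos|force"; python3 -m handwheel '[1,0,0,0,0,0,-1,1,0,0,0,0,0,-1]'|grep -E "tcp_pos|force"; python3 -c "
from h import *
look('s12')"
```

```text
tcp_pos: [0.5298, -0.1358, 0.1423]
force: [-2.5, 0.0, -1.5]
tcp_pos: [0.5308, -0.1359, 0.1423]
force: [-3.1, 1.2, -2.0]
t 13.075 mill tcp [ 14.7 -39.2 142.3] F [-3.1  1.2 -2. ] w 0.0
knob px [264.5 219.5  12.1] [254 208  22  24 392]
-0.25 0 [243.5 194.1]
0.25 0 [238.8 214.9]
0.25 0.3 [264.  218.3]
```

```bash
python3 -m handwheel '[1,0,0,0,0,0,-1,1,0,0,0,0,0,-1]'|grep -E "tcp_pos|force"; python3 -m handwheel '[0.7,0,0,0,0,0,-1,0.7,0,0,0,0,0,-1]'|grep -E "tcp_pos|force"; python3 -c "
from h import *
look('s13')"
```

```text
tcp_pos: [0.5318, -0.136, 0.1423]
force: [-2.6, 0.9, -2.1]
tcp_pos: [0.5324, -0.1361, 0.1422]
force: [-3.3, 0.7, -2.0]
t 13.625 mill tcp [ 16.3 -39.2 142.2] F [-3.3  0.7 -2. ] w 0.0002
knob px [265.  219.5  12.2] [255 208  22  24 394]
-0.25 0 [243.5 194.1]
0.25 0 [238.8 214.9]
0.25 0.3 [264.  218.3]
```

```bash
python3 -m handwheel '[0.8,0,0,0,0,0,-1,0.8,0,0,0,0,0,-1]'|grep -E "tcp_pos|force"; python3 -m handwheel '[0.8,0,0,0,0,0,-1,0.8,0,0,0,0,0,-1]'|grep -E "tcp_pos|force"; python3 -c "
from h import *
look('s14')"
```

```text
tcp_pos: [0.533, -0.1362, 0.1422]
force: [-3.9, 0.4, -2.5]
tcp_pos: [0.5338, -0.1362, 0.1421]
force: [-5.3, 0.9, -1.8]
t 14.175 mill tcp [ 17.7 -39.2 142.1] F [-5.3  0.9 -1.8] w -0.0003
knob px [265.4 219.6  12.2] [256 208  21  24 392]
-0.25 0 [243.5 194.1]
0.25 0 [238.8 214.9]
0.25 0.3 [264.  218.3]
```

Force starts to rise; continuing in small steps.

```bash
python3 -m handwheel '[0.8,0,0,0,0,0,-1,0.8,0,0,0,0,0,-1]'|grep -E "tcp_pos|force"; python3 -c "
from h import *
look('s15')"
```

```text
tcp_pos: [0.5344, -0.1362, 0.1421]
force: [-6.3, 1.0, -3.6]
t 14.475 mill tcp [ 18.3 -39.1 142.1] F [-6.3  1.  -3.6] w -0.0003
knob px [265.5 219.7  12.2] [257 208  20  24 384]
-0.25 0 [243.5 194.1]
0.25 0 [238.8 214.9]
0.25 0.3 [264.  218.3]
```

View pics/c_s15.png

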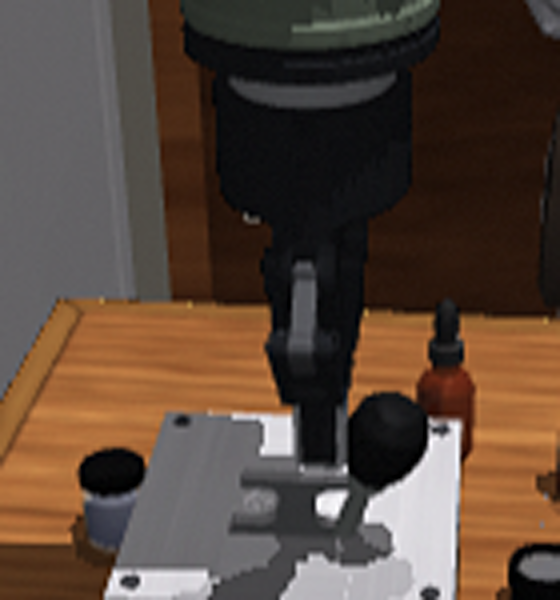

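```bash
python3 -m handwheel '[1,0,0,0,0,0,-1,2,0,0,0,0,0,-1,2,0,0,0,0,0,-1]'|grep -E "tcp_pos|force"; python3 -c "
from h import *
look('s16')"
```

```text
tcp_pos: [0.5359, -0.1364, 0.1418]
force: [-8.9, 1.7, -3.8]
t 14.9 mill tcp [ 19.8 -39.1 141.8] F [-8.9  1.7 -3.8] w -0.0001
knob px [265.9 219.8  12.2] [257 208  21  24 387]
-0.25 0 [243.5 194.1]
0.25 0 [238.8 214.9]
0.25 0.3 [264.  218.3]
```

```bash
python3 -m handwheel '[1,0,0,0,0,0,-1,2,0,0,0,0,0,-1,3,0,0,0,0,0,-1,3,0,0,0,0,0,-1]'|grep -E "tcp_pos|force"; python3 -c "
from h import *
look('s17')"
```

```text
tcp_pos: [0.5381, -0.1365, 0.1415]
force: [-11.8, 2.3, -5.1]
t 15.45 mill tcp [ 22.  -39.  141.5] F [-11.8   2.3  -5.1] w -0.0004
knob px [266.8 220.   12.1] [258 209  21  23 374]
-0.25 0 [243.5 194.1]
0.25 0 [238.8 214.9]
0.25 0.3 [264.  218.3]
```

```bash
python3 -m handwheel '[-4,0,0,0,0,0,-1,-10,0,0,0,0,0,-1,-25,0,0,0,0,0,-1,-50,0,0,0,0,0,-1,-75,0,-10,0,0,0,-1,-75,0,-50,0,0,0,-1,-75,30,-90,0,0,0,-1,-75,80,-90,0,0,0,-1,-75,80,-90,0,0,0,-1]'; python3 -c "
from h import *
look('s18')
s=shot('top','t18')"
```

```text
time: 16.62
tcp_pos: [0.4571, -0.2126, 0.2331]
tcp_rot: [3.135, -0.165, 0.004]
force: [0.2, 0.5, -0.3]
width: 0.0
t 16.625 mill tcp [ -51.2 -122.7  233.1] F [ 0.2  0.5 -0.3] w 0.0
knob px [265.4 219.6  12.2] [256 208  21  24 387]
-0.25 0 [243.5 194.1]
0.25 0 [238.8 214.9]
0.25 0.3 [264.  218.3]
```

View pics/c_s18.png

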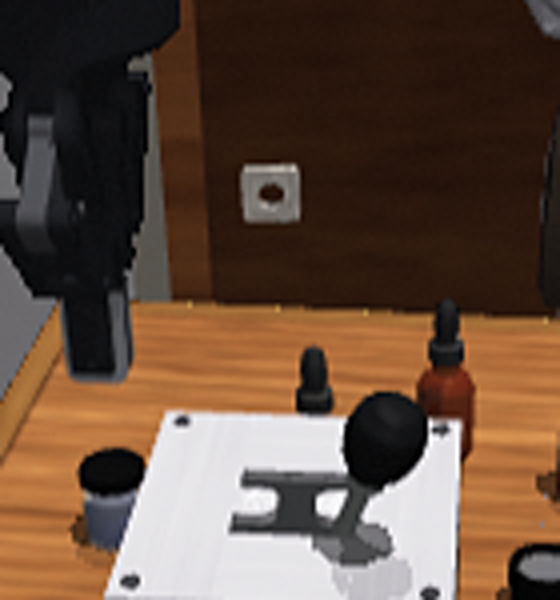

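View pics/t18.png

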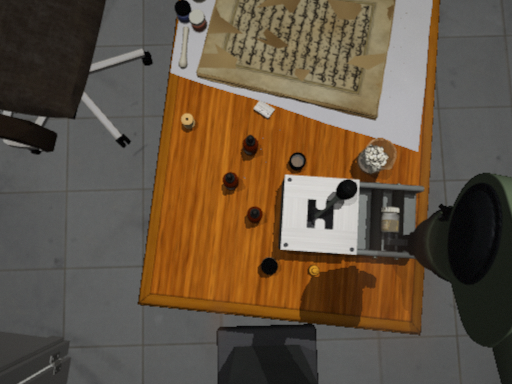

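```bash
python3 -c "
from h import *
s=load('t18');k=knob(s);print(k)
a=load('top0')
for n,u,v in [('bottle',255,215),('jar',269,266),('weight',314,270),('loupe',297,161)]:
    A=a['pixels'][v-13:v+13,u-13:u+13].astype(np.float32).mean(-1);B=s['pixels'][v-13:v+13,u-13:u+13].astype(np.float32).mean(-1)
    print(n,abs(A-B).mean().round(2),cv2.phaseCorrelate(A,B))
p=s['pixels'];cv2.imwrite('pics/ct18.png',cv2.resize(p[140:290,220:430],None,fx=3.7,fy=3.7,interpolation=2))"
```

```text
{'px': (345.5, 190.0, 11.236202239990234, array([336, 180,  21,  20, 318], dtype=int32)), 'mill': array([ 0.04263673, -0.03647607,  0.15370748]), 'a': np.float64(0.26633210598382073), 'b': np.float64(0.2984576872298445), 'zmax': np.float64(0.1774342059181941)}
bottle 2.78 ((0.5449985947896359, 0.5592375538585017), 0.9889941581809799)
jar 2.67 ((0.537163342384595, 0.39909734560154675), 1.0044051936951521)
weight 10.91 ((0.19334570474159207, 0.5386446655035595), 0.5691788500719109)
loupe 3.11 ((0.42626863491832623, 0.5406236243134064), 1.0103795479354545)
```

View pics/ct18.png

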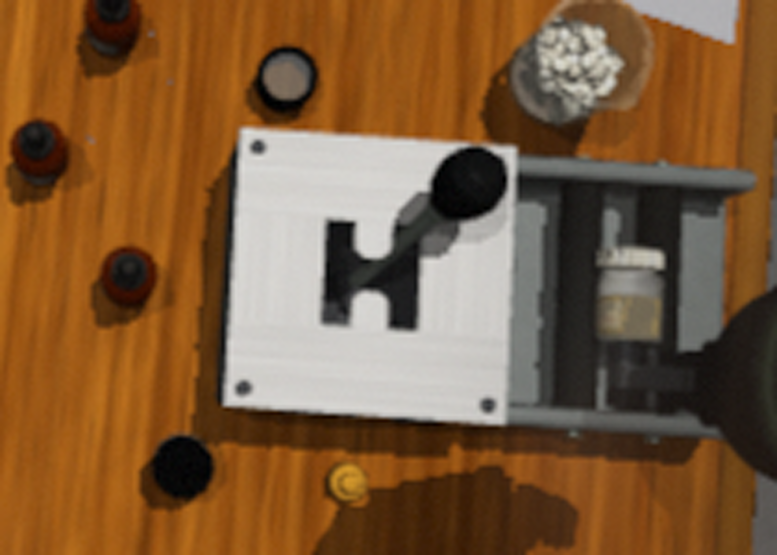

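```bash
python3 -c "
from plant import *
print(hand_in())"
```

```text
the job is handed in; nothing more can be done
None
```

The lever now stands fully home in third, and I handed the job in at about 17 s of the 51 s allowed. I pushed it with the shut fingertips only, never gripping it: forward from second to neutral, across to the right lane, then forward to the stop. It never went into fourth.

**Lever position:** after retreating, the top camera gives gear_along at about +0.298 and gear_across at about +0.266. Pushing into the stop took about 13 N at most. The stop gave a little, and the knob settled back about 1.4 px in the side view when released.

**Other objects:** comparing the top view before and after, the bottle, jar, weight and loupe are where they were. The apparent shift of about 0.5 px is similar for all four and looks like an offset of the method. The weight's match was weaker because the arm's shadow fell beside it, but by eye it stands in the same place.

**One check that disagreed:** my first side-view estimate of the sideways tilt was off, because it was based on the whole pear-shaped outline. I used the depth readings instead, and they agreed with the finger contact and the final top view.

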